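# Feel out the hidden socket and pin the floating table

### The job

Lock the floating table of the grey grinding fixture: lift the red-knobbed locking pin out of the rack, feel for the covered hole in the black table by sweeping the pin's nose lightly over the face inside the window, and let the pin sink fully home, its collar flat on the table, then let go of it. Press gently all the while, never harder than 40 N, and leave the blue-knobbed spare pin and the other things where they are.

Things in the scene. Friction and masses are not known exactly. Their poses are not given: they have to be found in the camera images.
- pin: Red-knobbed locking pin, upright in the rack at the start, 78 mm long, about 0.16 kg. Origin at its nose end, z towards the knob. From the origin up: steel shank to 31 mm, 12 mm in diameter, its lowest 3 mm tapering to a flat nose 9 mm across; collar 26 mm in diameter to 35 mm; neck 18 mm; round grip knob 22 mm in diameter from 43 to 78 mm.
- pin_tip (a point): The centre of the flat nose end of the red pin (same point as the pin's origin).
- spare_pin: Spare pin of the same shape and origin with a blue knob, standing in the rack's other hole; stays there.
- rack_top (a point): Centre of the top of the pin rack, a fixed aluminium block 124 (its x) x 56 (its y) mm, 40 mm high, black 130 x 62 mm foot. Two holes, 15 mm wide and 36 mm deep, 32 mm either side of the centre along x, each hold a pin with its collar on the block; which pin is in which varies.
- fixture: Grey fixture fixed to the worktop, 140 x 140 mm, 51 mm high; origin at the centre of its underside, z up. Its bright metal cover has a 60 x 60 mm square window in the middle; the flat hard black table shows in it, 5 mm below the cover's top. Springs carry the table: it yields straight down, 1 mm per 5 N beyond 4 N, to a stop at 5 mm, but stays put under sideways pushes below about 80 N.
- window (a point): Window centre, on the black face; axes as the fixture's. Not the hole: that blind hole, 14 mm wide, 1.5 mm chamfer, 40 mm deep, lies up to 9 mm off along each of x and y, hidden by a flush black spring plug that looks like the face. The plug yields under 0.5 N to 1 N; the pin's weight holds it down. Fully home, the pin's nose is 31 mm below the face.
- petri_dish: White open dish, 70 mm across, 14 mm high, bystander; origin at the centre of its underside.
- beaker: White beaker, 73 mm across, 86 mm high, bystander; origin at the centre of its underside.
- specimen_1: Dark red resin-mounted specimen, 30 mm across, 18 mm high, on the shallow aluminium tray (90 x 170 mm, rim 18 mm high); bystander; origin at the centre of its underside.
- specimen_3: Green specimen, same size, on the tray; bystander; origin at the centre of its underside.
- specimen_4: Tan specimen, same size, on the tray; bystander; origin at the centre of its underside.

How it is judged (in metres and radians):
On the way, in this order (a step that is already met when the one before it is completed fails the run):
1. the red pin is lifted clear of the rack (z of pin_tip in the frame of rack_top above 0.01 m), for 0.1 s.
2. the pin's nose is brought down to the table's face inside the window (horizontal distance between pin_tip and window below 0.022 m and z of pin_tip in the frame of window below 0.006 m).
At the end, for the whole second after the job is handed in: The red pin is in the table's hole, nose at least 28 mm below the face (31 = home) and within 16 mm of the window's centre, upright within 0.08 rad, at rest, let go. Spare pin upright, within 12 mm of its start; dish, beaker, specimens within 20 mm of theirs (z of pin_tip in the frame of window below -0.028 m and horizontal distance between pin_tip and window below 0.016 m and angle between pin's own z axis and vertical below 0.08 rad and linear speed of pin below 0.01 m/s and contact force between pin and the fingers below 0.1 N and distance of spare_pin from where it was at the start of the episode below 0.012 m and angle between spare_pin's own z axis and vertical below 0.1 rad and distance of each of petri_dish, beaker, specimen_1, specimen_3, specimen_4 from where it was at the start of the episode below 0.02 m); the robot touches nothing.
It fails at once if the pin is pressed against the fixture with more than 40 N (contact force between pin and fixture above 40 N).
It fails at once if the spare pin is pulled out or shifted by more than 12 mm (distance of spare_pin from where it was at the start of the episode above 0.012 m).
It fails at once if the dish, the beaker or a specimen is shifted by more than 20 mm (distance of any of petri_dish, beaker, specimen_1, specimen_3, specimen_4 from where it was at the start of the episode above 0.02 m).
It also fails if it takes over 61 s, if anything falls off the work surface, if the arm or the gripper's body presses on something with over 40 N, if the wrist force passes 120 N, or if a joint passes its speed limit or range.

### The arm

A 6-joint arm with a two-finger parallel gripper is mounted at the origin on a cart in front of the work surface, level with it; the furniture and walls round the work are solid. World frame = base frame: x ahead of the robot, y to its left, z up, the work surface at z = 0. Lengths are in mm, angles in rad, forces in N, time in s.
With the tool pointing down it reaches from about 200 to 875 mm from the base axis. Payload 3.4 kg.
Tool frame: the origin (TCP) lies on the centre line of the jaws, within the pads' length; the fingertips stand 14 mm ahead of it and the grasp point (between the pads) lies 5 mm behind it; z points along the fingers, y is the line along which they close (so a half turn about z gives the same grasp; the last joint's range is limited). The gripper opens to 94 mm and grips with 3 to 60 N. Pads are 16 mm wide; open, the fingers measure 119 mm over their backs; the gripper's body (75 mm by 177 mm) begins 78 mm behind the grasp point.
Start: joints at [-1.436, 0.276, 1.505, -0, 1.361, -0.121], TCP at [145.484, -556.326, 219.493] pointing down, gripper open.
Joint ranges: [-2.89, 2.89], [-0.75, 2.08], [0.22, 2.7], [-1.18, 4.32], [0.11, 2.71], [-2.7, 2.7]. Speed limits (rad/s): [2.57, 2.57, 3.14, 3.14, 3.14, 3.14].

### API

Orientations are given as a 3x3 rotation matrix whose columns are the frame's x, y, z axes.
In Python, from bench import arm gives the robot as it stands. The module is installed in compiled form; this text tells all that it offers.
- The arm moves only by the shell command python3 -m jog 'ROWS' [FORCE]. ROWS is JSON, a list of rows, each an object of numbers: "x", "y", "z": the shift along the world's x, y, z in m; "rx", "ry", "rz": the turn, a rotation vector about the world's x, y, z in degrees; "claw": the opening, from 0 (shut) to 1 (fully open). In form: [{"x": .., "y": .., "z": .., "rx": .., "ry": .., "rz": .., "claw": ..}, ...]. A call has exactly 10 rows; each row shifts and turns the commanded pose from where the row before left it; what a row does not reach is not made up. A row lasts 1/8 s, in which the tool goes at most 62.5 mm and 10.7 degrees, less where a joint would pass 70% of its speed; a pose out of reach is approached as far as the arm can. A call with a gripper value outside its range is refused whole. The fingers move at their own pace and stop on an object; FORCE is the grip in N (left out, the last holds). Time passes only in rows, so rows that do not move let the fingers close, or fill a call up. It gives the time, the measured TCP pose, the force, the opening and the grip force at its end, in the units of the state.
- arm.sense(): the state, without advancing time (a new reading comes with each control period).
- arm.read_camera(name): name is "side" or "top" or "wrist"; returns (picture, depth): 420x560x3 uint8, red, green, blue; 420x560 float32, mm along the optical axis (not along the pixel's ray), 0 where there is no reading.
- arm.calibration(name): a dict with "mtx" (3x3 intrinsics, pixels), "xyz" and "orientation" of the camera in the world; the wrist camera has in their place "mount" (4x4, takes a point from camera to tool coordinates, whose origin is the TCP and whose axes are the flange's). Camera axes: x right, y down, z forward; pixel columns grow to the right and rows downward; lengths in mm; the calibration is good to about 2 mm. The wrist camera is an equidistant fisheye: a pixel r from the principal point sees the ray r / f radians off the axis. A picture is of the moment at which its call begins: read the wrist's pose just before it. calibration takes no time and is no camera call.
- arm.sign_off(): hands the job in; it is judged then, once.
The state is a dict: "clock": time; "q": joint angles; "joint_vel": joint speeds; "tau": joint torques, N m; "eef_pos": TCP position; "orientation": TCP orientation; "force": force on the tool from outside, world axes, zero at the start; "wrist_torque": the same for the moment, N m; "width": opening from 0.0 (shut) to 1.0 (fully open); "grip_force": force on a finger pad.
Only numpy, scipy, OpenCV 4.12 (cv2) and the standard library are available. Lean on these libraries where they do the work, as an engineer would, in place of code of your own. Each camera call takes 0.05 s, during which the arm holds its last target. There are 200 camera calls.

## Working session

There is one attempt and no reset: what is moved stays moved. The work goes in short steps, Python scripts to look and compute and a shell command to move; the robot and the scene stay as the last step left them, time stands still between calls to the robot, and variables do not carry over. Pictures are saved under pics/ and viewed, at most 10 in all, crops included, and the job is handed in when it is done.

```bash
mkdir -p pics
cat > h.py <<'E'
import numpy as np,cv2
from bench import arm
def grab(n):
    p,d=arm.read_camera(n); return p.copy(),d.copy()
def save(p,f): cv2.imwrite('pics/'+f,cv2.cvtColor(p,cv2.COLOR_RGB2BGR))
def cloud(n,d):
    c=arm.calibration(n);K=np.array(c['mtx']);R=np.array(c['orientation']);t=np.array(c['xyz'])
    v,u=np.mgrid[:d.shape[0],:d.shape[1]]
    P=np.stack([(u-K[0,2])/K[0,0]*d,(v-K[1,2])/K[1,1]*d,d],-1)
    return P@R.T+t
def ray(n,u,v,z):
    c=arm.calibration(n);K=np.array(c['mtx']);R=np.array(c['orientation']);t=np.array(c['xyz'])
    r=R@np.linalg.inv(K)@[u,v,1]; return t+r*(z-t[2])/r[2]
E
python3 - <<'E'
from h import *
s=arm.sense();print(s['force'],s['width'],s['clock'],np.round(s['orientation'],3))
ims=[]
for n in('top','side'):
    p,d=grab(n);np.savez('pics/'+n,p=p,d=d);ims.append(p);c=arm.calibration(n);print(n,np.round(c['xyz']),np.round(c['orientation'],2).tolist(),np.round(c['mtx']).tolist())
    save(p,n+'.png')
E
```

```text
[ 0.23354105  0.09065062 -0.74159593] 0.9991351709690146 0.0 [[ 0.967  0.253 -0.   ]
 [ 0.253 -0.967  0.002]
 [ 0.    -0.002 -1.   ]]
top [ 290.  212. 1245.] [[0.0, -0.98, 0.18], [-1.0, -0.0, 0.0], [-0.0, -0.18, -0.98]] [[466.0, 0.0, 281.0], [0.0, 466.0, 211.0], [0.0, 0.0, 1.0]]
side [ 440. -648.  637.] [[1.0, -0.04, 0.06], [-0.07, -0.56, 0.82], [0.0, -0.82, -0.57]] [[387.0, 0.0, 283.0], [0.0, 387.0, 214.0], [0.0, 0.0, 1.0]]
```

View pics/top.png

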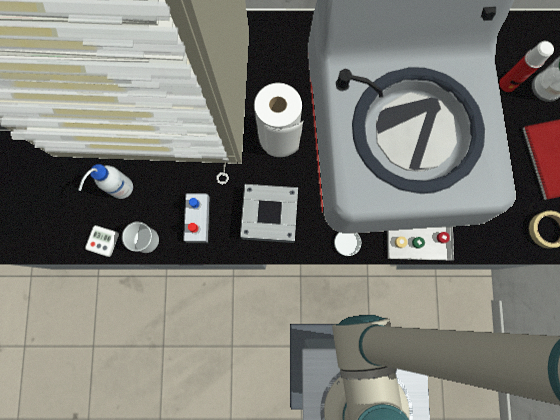

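View pics/side.png

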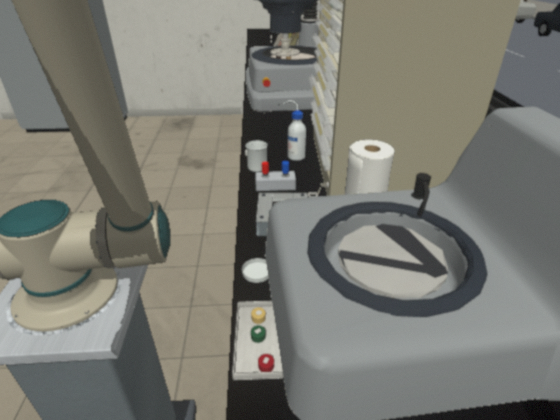

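The top view shows the red knob near (193,228), blue at (194,203), the window at about (269,212), the dish at (347,243) and the beaker at (140,237). The side view shows the red pin at (265,168) and blue at (285,167). The grinder stands to the right (-y) of the fixture, and the arm starts beyond it.

Run:
```python
from h import *
A={}
for n in('top','side'):
    f=np.load('pics/'+n+'.npz');p,d=f['p'],f['d'];W=cloud(n,d);hsv=cv2.cvtColor(p,cv2.COLOR_RGB2HSV)
    H,S,V=cv2.split(hsv)
    for nm,m in(('red',((H<8)|(H>172))&(S>150)&(V>90)),('blue',(H>105)&(H<125)&(S>140)&(V>80))):
        k,l,st,c=cv2.connectedComponentsWithStats(m.astype(np.uint8))
        for i in range(1,k):
            if st[i,4]<25: continue
            q=W[l==i];print(n,nm,st[i],c[i].round(1),np.median(q,0).round(),q.max(0).round(),q.min(0).round())
    if n=='top':
        m=((V<70)[185:245,235:305]).astype(np.uint8)
        cs,_=cv2.findContours(m,cv2.RETR_LIST,cv2.CHAIN_APPROX_NONE)
        for c in cs:
            if cv2.contourArea(c)>150:
                r=cv2.minAreaRect(c);b=cv2.boxPoints(r)+[235,185];print(cv2.contourArea(c),np.array(r[0])+[235,185],r[1:])
                for z in(46,51): print(z,[ray('top',*x,z).round(1)[:2].tolist() for x in b])
        # heights of obstacles: x,y grid
        for (u,v) in[(269,212),(247,235),(250,190),(292,190),(280,140),(330,200),(420,215),(370,150),(240,140),(210,120),(347,243),(140,228),(205,215),(188,215),(365,340),(470,350),(365,420-10),(100,100),(400,20),(222,178)]:print((u,v),W[v,u].round())
```

```text
top red [500  57  28  34 263] [512.9  74.3] [ 875. -407.   76.] [ 894.  212. 1245.] [ 290. -441.    2.]
top red [524  68  13   7  37] [530.5  71.1] [ 856. -429.  126.] [ 865. -413.  142.] [ 853. -439.  108.]
top red [ 525  120   35   79 1825] [546.8 154.2] [ 675. -515.   14.] [ 773.  212. 1245.] [ 290. -559.   -2.]
top red [320 182   3  29  30] [321.  196.2] [545. 109.  35.] [585. 111.  40.] [509. 106.  32.]
top red [188 223  10   9  70] [192.6 227.1] [456. 436.  87.] [466. 449.  94.] [447. 428.  64.]
top red [438 232  11  11  70] [443.2 236.8] [ 439. -212.   21.] [ 452. -201.   25.] [ 425. -229.   10.]
top blue [ 91 164  17  17 196] [ 99.3 172.1] [574. 645. 172.] [645. 738. 184.] [559. 632.  -3.]
top blue [189 198  10  10  74] [193.6 202.5] [519. 436.  87.] [530. 448.  93.] [510. 427.  63.]
438.5 [268.99238586 211.6065979 ] ((22.157833099365234, 21.730350494384766), 4.085616588592529)
46 [[475.8, 276.9], [533.4, 273.4], [529.2, 215.3], [471.7, 219.3]]
51 [[475.1, 276.6], [532.4, 273.1], [528.2, 215.3], [470.9, 219.3]]
1060.5 [269.5 214.5] ((59.0, 69.0), 90.0)
46 [[573.8, 336.4], [57
[... 478 characters left out ...]
43.]
(188, 215) [495. 460.  36.]
(365, 340) [195.  38. 234.]
(470, 350) [212. -55. 558.]
(365, 410) [ 49.  37. 202.]
(100, 100) [642. 548. 435.]
(400, 20) [901. -55. 282.]
(222, 178) [604. 377.   2.]
side red [264  80   6   6  27] [266.3  82.8] [ 486. 1131.  133.] [ 500. 1141.  146.] [ 477. 1122.  122.]
side red [262 162   7  12  71] [265.2 167. ] [459. 430.  75.] [469. 443.  89.] [450. 425.  53.]
side red [259 355  14  16 136] [265.6 363.5] [ 440. -226.   20.] [ 451. -207.   23.] [ 427. -233.    9.]
side blue [292 111  11   8  78] [297.  114.4] [577. 638. 166.] [596. 653. 175.] [561. 629. 152.]
side blue [282 160   7  13  80] [285. 166.] [521. 430.  75.] [536. 625. 637.] [ 440. -648.   -1.]
```

```bash
python3 -m jog '[{"x":0.018,"y":0.05,"z":0.01,"rz":7.5,"claw":0.45},{"x":0.018,"y":0.05,"z":0.01,"rz":7.5,"claw":0.45},{"x":0.018,"y":0.05,"z":0.01,"rz":7.5,"claw":0.45},{"x":0.018,"y":0.05,"z":0.01,"rz":7.5,"claw":0.45},{"x":0.018,"y":0.05,"z":0.01,"rz":7.5,"claw":0.45},{"x":0.018,"y":0.05,"z":0.01,"rz":7.5,"claw":0.45},{"x":0.018,"y":0.05,"z":0.01,"rz":7.5,"claw":0.45},{"x":0.018,"y":0.05,"z":0.01,"rz":7.5,"claw":0.45},{"x":0.018,"y":0.05,"z":0.01,"rz":7.5,"claw":0.45},{"x":0.018,"y":0.05,"z":0.01,"rz":7.5,"claw":0.45}]' 10
```

```text
schema error: expected keys x, y, z, rx, ry, rz, claw
```

All keys are required in each row.

```bash
python3 -m jog '[{"x":0.018,"y":0.05,"z":0.01,"rx":0,"ry":0,"rz":7.5,"claw":0.45},{"x":0.018,"y":0.05,"z":0.01,"rx":0,"ry":0,"rz":7.5,"claw":0.45},{"x":0.018,"y":0.05,"z":0.01,"rx":0,"ry":0,"rz":7.5,"claw":0.45},{"x":0.018,"y":0.05,"z":0.01,"rx":0,"ry":0,"rz":7.5,"claw":0.45},{"x":0.018,"y":0.05,"z":0.01,"rx":0,"ry":0,"rz":7.5,"claw":0.45},{"x":0.018,"y":0.05,"z":0.01,"rx":0,"ry":0,"rz":7.5,"claw":0.45},{"x":0.018,"y":0.05,"z":0.01,"rx":0,"ry":0,"rz":7.5,"claw":0.45},{"x":0.018,"y":0.05,"z":0.01,"rx":0,"ry":0,"rz":7.5,"claw":0.45},{"x":0.018,"y":0.05,"z":0.01,"rx":0,"ry":0,"rz":7.5,"claw":0.45},{"x":0.018,"y":0.05,"z":0.01,"rx":0,"ry":0,"rz":7.5,"claw":0.45}]' 10
```

```text
clock: 1.35
eef_pos: [325.5, -54.6, 319.7]
orientation: [[0.002, 1.0, 0.001], [1.0, -0.002, -0.0], [-0.0, 0.001, -1.0]]
force: [0.9, -1.5, -0.9]
width: 0.453
grip_force: 0.0
```

```bash
python3 -m jog '[{"x":0.013,"y":0.049,"z":0,"rx":0,"ry":0,"rz":0,"claw":0.45},{"x":0.013,"y":0.049,"z":0,"rx":0,"ry":0,"rz":0,"claw":0.45},{"x":0.013,"y":0.049,"z":0,"rx":0,"ry":0,"rz":0,"claw":0.45},{"x":0.013,"y":0.049,"z":0,"rx":0,"ry":0,"rz":0,"claw":0.45},{"x":0.013,"y":0.049,"z":0,"rx":0,"ry":0,"rz":0,"claw":0.45},{"x":0.013,"y":0.049,"z":-0.02,"rx":0,"ry":0,"rz":0,"claw":0.45},{"x":0.013,"y":0.049,"z":-0.03,"rx":0,"ry":0,"rz":0,"claw":0.45},{"x":0.013,"y":0.049,"z":-0.03,"rx":0,"ry":0,"rz":0,"claw":0.45},{"x":0.013,"y":0.049,"z":-0.03,"rx":0,"ry":0,"rz":0,"claw":0.45},{"x":0.013,"y":0.049,"z":-0.03,"rx":0,"ry":0,"rz":0,"claw":0.45}]'
python3 - <<'E'
from h import *
c=arm.calibration('wrist');print({k:np.round(v,2).tolist() if not isinstance(v,str) else v for k,v in c.items()})
s=arm.sense();p,d=grab('wrist');print(s['eef_pos'],s['q']);np.savez('pics/w1',p=p,d=d,e=s['eef_pos'],R=s['orientation']);save(p,'w1.png')
E
```

```text
clock: 2.6
eef_pos: [455.5, 435.1, 178.0]
orientation: [[0.006, 1.0, -0.0], [1.0, -0.006, -0.001], [-0.001, -0.0, -1.0]]
force: [0.4, -0.0, 1.2]
width: 0.449
grip_force: 0.0
{'mtx': [[325.19, 0.0, 281.98], [0.0, 325.19, 209.83], [0.0, 0.0, 1.0]], 'mount': [[-0.0, -0.96, -0.29, 85.52], [1.0, -0.0, -0.0, -1.73], [-0.0, -0.29, 0.96, -166.06], [0.0, 0.0, 0.0, 1.0]]}
[455.48433913 435.1476502  177.97339865] [ 6.52378057e-01  3.82442811e-01  1.44853991e+00 -3.51015333e-04
  1.31132438e+00  6.58191809e-01]
```

View pics/w1.png

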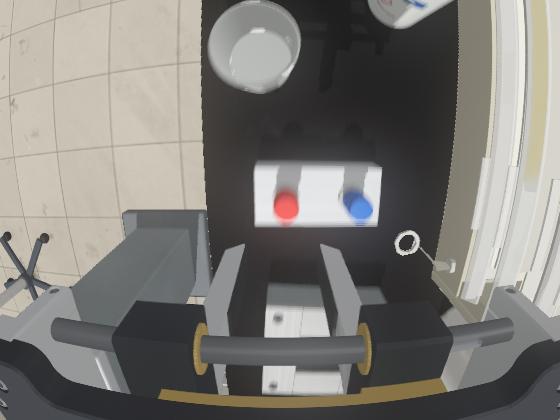

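The wrist view shows the red knob at (287,207) and blue at (360,207). The jaw centre is at about column 283, and the fixture cover lies below.

```bash
cat >> h.py <<'E'
def wray(u,v,e,R):
    c=arm.calibration('wrist');K=np.array(c['mtx']);M=np.array(c['mount'])
    x,y=(np.asarray(u,float)-K[0,2]),(np.asarray(v,float)-K[1,2]);r=np.hypot(x,y)+1e-9;th=r/K[0,0]
    rc=np.stack([np.sin(th)*x/r,np.sin(th)*y/r,np.cos(th)],-1)
    return np.array(R)@M[:3,3]+np.array(e), rc@(np.array(R)@M[:3,:3]).T, rc
def wplane(u,v,z,e,R):
    o,r,_=wray(u,v,e,R);return o+r*((z-o[2])/r[...,2])[...,None]
def wcloud(d,e,R):
    v,u=np.mgrid[:d.shape[0],:d.shape[1]];o,r,rc=wray(u,v,e,R);return o+r*(d/rc[...,2])[...,None]
def colour(p):
    H,S,V=cv2.split(cv2.cvtColor(p,cv2.COLOR_RGB2HSV))
    return {'red':((H<8)|(H>172))&(S>130)&(V>90),'blue':(H>105)&(H<125)&(S>130)&(V>80)}
E
python3 - <<'E'
from h import *
f=np.load('pics/w1.npz');p,d,e,R=[f[k] for k in'pdeR'];W=wcloud(d,e,R)
for nm,m in colour(p).items():
    m[:150]=0
    k,l,st,c=cv2.connectedComponentsWithStats(m.astype(np.uint8))
    i=1+st[1:,4].argmax();q=W[l==i];z=np.percentile(q[:,2],90);t=q[q[:,2]>z-3]
    print(nm,st[i],c[i],z,t.mean(0).round(1),(t.max(0)+t.min(0))/2, np.ptp(t,axis=0))
    # top circle by min enclosing of the mask's top pixels
    mm=((l==i)&(W[...,2]>z-4)).astype(np.uint8);cs,_=cv2.findContours(mm,0,1);(cx,cy),r=cv2.minEnclosingCircle(max(cs,key=len));print(cx,cy,r,wplane(cx,cy,87.,e,R),wplane(cx,cy,z,e,R))
# two-view: top camera ray at 87
print(ray('top',192.6,227.1,87),ray('side',265.2,167,70))
g=W[(np.abs(W[...,2]-40)<5)&(np.abs(W[...,1]-440)<40)&(np.abs(W[...,0]-490)<80)];print('rack',g.min(0),g.max(0),np.median(g[:,2]))
E
```

```text
red [274 195  24  24 440] [285.91363636 206.40227273] 88.49952348879258 [456.7 443.2  88.5] [457.10653965 477.94133724 214.73303801] [ 18.24788182  85.70405038 258.46169867]
285.86273193359375 207.93136596679688 11.552384376525879 [456.95470556 443.94840275  87.        ] [456.9392491  444.39683472  88.49952349]
blue [350 196  23  23 354] [360.50282486 208.25141243] 88.61017259379564 [519.8 442.2  87.8] [520.23395968 442.23501679  87.59140719] [19.60935466 14.60311957  3.84421179]
361.0 209.5 11.10190200805664 [520.3195902  442.21579292  87.        ] [519.90593975 442.70817124  88.61017259]
[455.61784032 436.62154886  87.        ] [459.82964429 438.31148843  70.        ]
rack [426.70899721 410.24466279  35.00414085] [550.82547666 466.89156911  44.99118895] 40.8915359411817
```

```bash
python3 -m jog '[{"x":0.001,"y":0.004,"z":-0.01,"rx":0,"ry":0,"rz":0,"claw":0.45},{"x":0,"y":0,"z":-0.02,"rx":0,"ry":0,"rz":0,"claw":0.45},{"x":0,"y":0,"z":-0.015,"rx":0,"ry":0,"rz":0,"claw":0.45},{"x":0,"y":0,"z":-0.01,"rx":0,"ry":0,"rz":0,"claw":0.45},{"x":0,"y":0,"z":0,"rx":0,"ry":0,"rz":0,"claw":0.45},{"x":0,"y":0,"z":0,"rx":0,"ry":0,"rz":0,"claw":0.45},{"x":0,"y":0,"z":0,"rx":0,"ry":0,"rz":0,"claw":0.45},{"x":0,"y":0,"z":0,"rx":0,"ry":0,"rz":0,"claw":0.45},{"x":0,"y":0,"z":0,"rx":0,"ry":0,"rz":0,"claw":0.45},{"x":0,"y":0,"z":0,"rx":0,"ry":0,"rz":0,"claw":0.45}]'
python3 - <<'E'
from h import *
s=arm.sense();p,d=grab('wrist');e,R=s['eef_pos'],s['orientation'];save(p[150:],'w2.png');W=wcloud(d,e,R)
for nm,m in colour(p).items():
    m[:150]=0
    k,l,st,c=cv2.connectedComponentsWithStats(m.astype(np.uint8))
    i=1+st[1:,4].argmax();q=W[l==i];q=q[(q[:,2]>40)&(q[:,2]<100)];z=np.percentile(q[:,2],90);t=q[q[:,2]>z-3]
    print(nm,st[i],c[i],z,np.median(t,0).round(1),(t.max(0)+t.min(0))/2,np.ptp(t,axis=0))
g=W[(np.abs(W[...,2]-40)<5)&(np.abs(W[...,1]-440)<40)&(np.abs(W[...,0]-490)<80)];print('rack',np.percentile(g,1,0),np.percentile(g,99,0))
E
```

```text
clock: 3.9
eef_pos: [456.5, 437.7, 124.5]
orientation: [[0.006, 1.0, 0.0], [1.0, -0.006, 0.0], [0.0, 0.0, -1.0]]
force: [-1.0, 0.3, -0.5]
width: 0.45
grip_force: 0.0
red [269 227  31  29 685] [284.24817518 240.95912409] 88.5984977616191 [456.1 439.7  87.8] [456.1326356  438.93862495  87.74896237] [20.36341632 20.82974367  4.13897793]
blue [361 224  29  31 612] [375.98529412 240.39215686] 88.61324366808837 [519.9 438.8  87.8] [520.0071419  438.25310156  88.08050063] [19.7670967  21.2297201   4.18344835]
rack [427.49148892 411.39642561  36.05340085] [549.34385124 467.21698202  44.72413255]
```

View pics/w2.png

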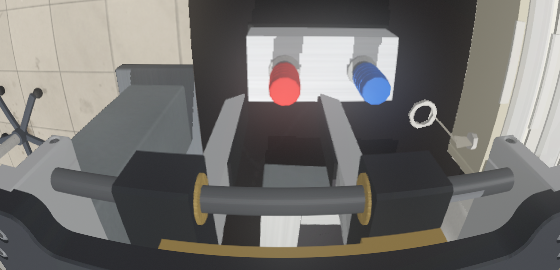

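The crop shows the red knob at (284,235 in the full image), in line with the jaw gap, and the finger space beside the blue knob is clear.

```bash
python3 -m jog '[{"x":0,"y":0.001,"z":-0.015,"rx":0,"ry":0,"rz":0,"claw":0.45},{"x":0,"y":0,"z":-0.02,"rx":0,"ry":0,"rz":0,"claw":0.45},{"x":0,"y":0,"z":-0.015,"rx":0,"ry":0,"rz":0,"claw":0.45},{"x":0,"y":0,"z":-0.006,"rx":0,"ry":0,"rz":0,"claw":0.45},{"x":0,"y":0,"z":0,"rx":0,"ry":0,"rz":0,"claw":0.3},{"x":0,"y":0,"z":0,"rx":0,"ry":0,"rz":0,"claw":0.1},{"x":0,"y":0,"z":0,"rx":0,"ry":0,"rz":0,"claw":0.1},{"x":0,"y":0,"z":0,"rx":0,"ry":0,"rz":0,"claw":0.1},{"x":0,"y":0,"z":0,"rx":0,"ry":0,"rz":0,"claw":0.1},{"x":0,"y":0,"z":0,"rx":0,"ry":0,"rz":0,"claw":0.1}]' 25
```

```text
clock: 5.2
eef_pos: [457.1, 439.0, 69.2]
orientation: [[0.006, 1.0, 0.002], [1.0, -0.006, 0.001], [0.001, 0.002, -1.0]]
force: [1.3, -0.3, 2.6]
width: 0.227
grip_force: 25.0
```

```bash
python3 -m jog '[{"x":0,"y":0,"z":0.005,"rx":0,"ry":0,"rz":0,"claw":0.1},{"x":0,"y":0,"z":0.01,"rx":0,"ry":0,"rz":0,"claw":0.1},{"x":0,"y":0,"z":0.01,"rx":0,"ry":0,"rz":0,"claw":0.1},{"x":0,"y":0,"z":0.015,"rx":0,"ry":0,"rz":0,"claw":0.1},{"x":0,"y":0,"z":0.015,"rx":0,"ry":0,"rz":0,"claw":0.1},{"x":0,"y":0,"z":0.015,"rx":0,"ry":0,"rz":0,"claw":0.1},{"x":0,"y":0,"z":0.01,"rx":0,"ry":0,"rz":0,"claw":0.1},{"x":0,"y":0,"z":0,"rx":0,"ry":0,"rz":0,"claw":0.1},{"x":0,"y":0,"z":0,"rx":0,"ry":0,"rz":0,"claw":0.1},{"x":0,"y":0,"z":0,"rx":0,"ry":0,"rz":0,"claw":0.1}]'
python3 - <<'E'
from h import *
s=arm.sense();print(s['force'],s['wrist_torque'],s['eef_pos'])
ims=[]
p,d=grab('wrist');e,R=s['eef_pos'],s['orientation'];np.savez('pics/w3',p=p,d=d,e=e,R=R)
q,_=grab('side');q=cv2.resize(q[120:260,200:380],None,fx=3,fy=3)
save(q,'s3.png')
W=wcloud(d,e,R)
g=W[170:,:][...,:];m=(np.abs(W[...,2]-52)<5)&(np.abs(W[...,0]-500)<90)&(W[...,1]<330)&(W[...,1]>160)
print(m.sum()); v,u=np.nonzero(m);print(u.min(),u.max(),v.min(),v.max()) if len(u) else 0
E
```

```text
clock: 6.45
eef_pos: [456.1, 438.4, 147.7]
orientation: [[0.006, 1.0, -0.001], [1.0, -0.006, -0.001], [-0.001, -0.001, -1.0]]
force: [-0.2, 0.1, -2.0]
width: 0.227
grip_force: 25.0
[-0.16586124  0.10943595 -1.99623397] [-0.0698214  -0.06654404 -0.00622065] [456.08061776 438.35625483 147.71475705]
1863
261 315 326 396
```

View pics/s3.png

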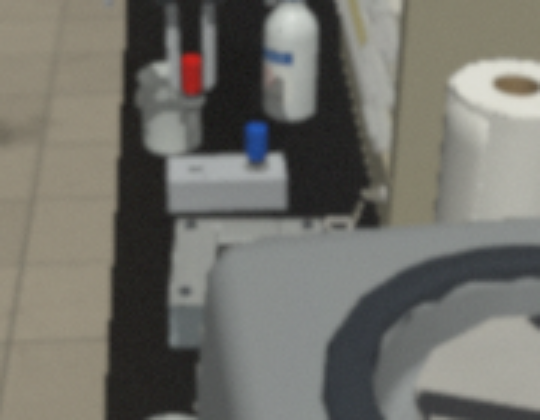

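The pin is held upright with its nose clear, and the blue pin is still seated in the rack. Next I go past the window to measure it with the wrist camera.

```bash
python3 -m jog '[{"x":0.005,"y":-0.025,"z":0.02,"rx":0,"ry":0,"rz":0,"claw":0.1},{"x":0.008,"y":-0.04,"z":0.02,"rx":0,"ry":0,"rz":0,"claw":0.1},{"x":0.008,"y":-0.05,"z":0.02,"rx":0,"ry":0,"rz":0,"claw":0.1},{"x":0.008,"y":-0.05,"z":0,"rx":0,"ry":0,"rz":0,"claw":0.1},{"x":0.008,"y":-0.04,"z":0,"rx":0,"ry":0,"rz":0,"claw":0.1},{"x":0.005,"y":-0.03,"z":0,"rx":0,"ry":0,"rz":0,"claw":0.1},{"x":0.004,"y":-0.02,"z":0,"rx":0,"ry":0,"rz":0,"claw":0.1},{"x":0,"y":0,"z":0,"rx":0,"ry":0,"rz":0,"claw":0.1},{"x":0,"y":0,"z":0,"rx":0,"ry":0,"rz":0,"claw":0.1},{"x":0,"y":0,"z":0,"rx":0,"ry":0,"rz":0,"claw":0.1}]'
python3 - <<'E'
from h import *
s=arm.sense();p,d=grab('wrist');e,R=s['eef_pos'],s['orientation'];np.savez('pics/w4',p=p,d=d,e=e,R=R);save(p,'w4.png')
E
```

```text
clock: 7.8
eef_pos: [502.3, 184.3, 208.7]
orientation: [[0.005, 1.0, 0.0], [1.0, -0.005, 0.0], [0.0, 0.0, -1.0]]
force: [0.4, 0.3, -1.7]
width: 0.232
grip_force: 25.0
```

View pics/w4.png

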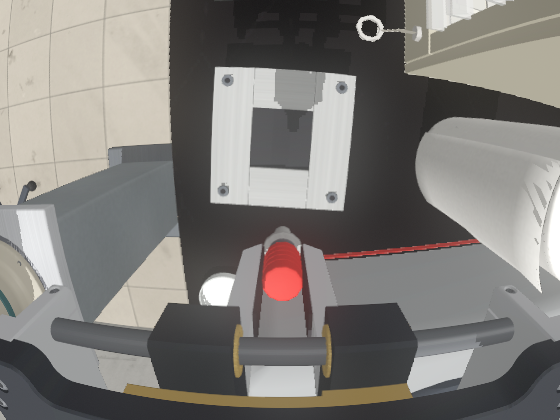

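The wrist view shows the cover's corners at about (215,67), (356,77), (343,211) and (210,202). The window spans about (252,108) to (310,171), and the red pin is in the jaws with its nose at about (283,232).

Run:
```python
from h import *
f=np.load('pics/w4.npz');p,d,e,R=[f[k] for k in'pdeR'];W=wcloud(d,e,R)
V=p.max(2)
m=((V<110)).astype(np.uint8);m[:90]=0;m[190:]=0;m[:,:235]=0;m[:,330:]=0
k,l,st,c=cv2.connectedComponentsWithStats(m,connectivity=4);i=l[150,280];print(st[i])
m=(l==i).astype(np.uint8);cs,_=cv2.findContours(m,0,1);r=cv2.minAreaRect(cs[0]);print(r)
for z in(46.,51.):
    P=np.array([wplane(*q,z,e,R) for q in cs[0][:,0]])[:,:2];rr=cv2.minAreaRect(P.astype(np.float32));print(z,rr)
P=np.array([wplane(u,v,51.,e,R) for u,v in((215,67),(356,77),(343,211),(210,202))]);print(P.round(1).tolist(),P.mean(0))
print('face z',np.median(W[145:165,262:300,2]),'cover',np.median(W[90:190,220:240,2]))
# pin tip/shank points
H=W[220:262,262:305];g=H[(H[...,2]>100)&(H[...,2]<172)&(np.abs(H[...,0]-502)<14)];
for a in range(130,180,6):
    b=g[(g[:,2]>a)&(g[:,2]<a+6)]
    if len(b):print(a,len(b),b.min(0).round(1),b.max(0).round(1))
```

```text
[ 250  108   63   62 3508]
((280.7500305175781, 138.25), (59.53450393676758, 59.467987060546875), 3.8140745162963867)
46.0 ((499.5481262207031, 244.99362182617188), (60.311397552490234, 60.42951583862305), 86.13227081298828)
51.0 ((499.5693054199219, 245.37112426757812), (59.3942756652832, 59.51061248779297), 86.13228607177734)
[[435.2, 319.1, 51.0], [574.6, 308.5, 51.0], [564.8, 169.7, 51.0], [424.9, 180.3, 51.0]] [499.89001542 244.39817573  51.        ]
face z 46.90856381689821 cover 51.839347026876055
148 12 [494.7 186.1 152.5] [505.7 190.2 153.7]
154 40 [495.5 186.9 154.1] [505.6 190.7 159.8]
160 12 [497.1 189.1 160.2] [503.4 190.5 161.9]
```

```bash
python3 -m jog '[{"x":-0.003,"y":0.02,"z":-0.01,"rx":0,"ry":0,"rz":0,"claw":0.1},{"x":-0.003,"y":0.02,"z":-0.02,"rx":0,"ry":0,"rz":0,"claw":0.1},{"x":-0.003,"y":0.013,"z":-0.02,"rx":0,"ry":0,"rz":0,"claw":0.1},{"x":0,"y":0,"z":-0.02,"rx":0,"ry":0,"rz":0,"claw":0.1},{"x":0,"y":0,"z":-0.015,"rx":0,"ry":0,"rz":0,"claw":0.1},{"x":0,"y":0,"z":-0.01,"rx":0,"ry":0,"rz":0,"claw":0.1},{"x":0,"y":0,"z":-0.003,"rx":0,"ry":0,"rz":0,"claw":0.1},{"x":0,"y":0,"z":0,"rx":0,"ry":0,"rz":0,"claw":0.1},{"x":0,"y":0,"z":0,"rx":0,"ry":0,"rz":0,"claw":0.1},{"x":0,"y":0,"z":0,"rx":0,"ry":0,"rz":0,"claw":0.1}]' 35
python3 - <<'E'
from h import *
s=arm.sense();print(s['force'],s['eef_pos'])
E
```

```text
clock: 9.1
eef_pos: [493.9, 236.7, 111.0]
orientation: [[0.006, 1.0, 0.001], [1.0, -0.006, 0.0], [0.0, 0.001, -1.0]]
force: [-1.2, 0.3, -1.6]
width: 0.229
grip_force: 35.0
[-1.19794376  0.32418109 -1.57576566] [493.8587324  236.70161828 111.03037464]
```

```bash
python3 -m jog '[{"x":0,"y":0,"z":-0.001,"rx":0,"ry":0,"rz":0,"claw":0.1},{"x":0,"y":0,"z":-0.001,"rx":0,"ry":0,"rz":0,"claw":0.1},{"x":0,"y":0,"z":-0.001,"rx":0,"ry":0,"rz":0,"claw":0.1},{"x":0,"y":0,"z":-0.0005,"rx":0,"ry":0,"rz":0,"claw":0.1},{"x":0,"y":0,"z":-0.0005,"rx":0,"ry":0,"rz":0,"claw":0.1},{"x":0,"y":0,"z":-0.0005,"rx":0,"ry":0,"rz":0,"claw":0.1},{"x":0,"y":0,"z":-0.0005,"rx":0,"ry":0,"rz":0,"claw":0.1},{"x":0,"y":0,"z":0,"rx":0,"ry":0,"rz":0,"claw":0.1},{"x":0,"y":0,"z":0,"rx":0,"ry":0,"rz":0,"claw":0.1},{"x":0,"y":0,"z":0,"rx":0,"ry":0,"rz":0,"claw":0.1}]'
```

```text
clock: 10.35
eef_pos: [493.5, 236.7, 105.8]
orientation: [[0.006, 1.0, 0.0], [1.0, -0.006, 0.0], [0.0, 0.0, -1.0]]
force: [-1.1, 0.4, 4.1]
width: 0.231
grip_force: 35.0
```

Contact is at TCP z of about 106. I press 1.2 mm further (about 12 N) and sweep 5 mm per call, reading the force at each end.

```bash
python3 -m jog '[{"x":0,"y":0,"z":-0.0006,"rx":0,"ry":0,"rz":0,"claw":0.1},{"x":0,"y":0,"z":-0.0006,"rx":0,"ry":0,"rz":0,"claw":0.1},{"x":0,"y":0,"z":0,"rx":0,"ry":0,"rz":0,"claw":0.1},{"x":0,"y":0.001,"z":0,"rx":0,"ry":0,"rz":0,"claw":0.1},{"x":0,"y":0.001,"z":0,"rx":0,"ry":0,"rz":0,"claw":0.1},{"x":0,"y":0.001,"z":0,"rx":0,"ry":0,"rz":0,"claw":0.1},{"x":0,"y":0.001,"z":0,"rx":0,"ry":0,"rz":0,"claw":0.1},{"x":0,"y":0.001,"z":0,"rx":0,"ry":0,"rz":0,"claw":0.1},{"x":0,"y":0,"z":0,"rx":0,"ry":0,"rz":0,"claw":0.1},{"x":0,"y":0,"z":0,"rx":0,"ry":0,"rz":0,"claw":0.1}]'
```

```text
clock: 11.6
eef_pos: [494.0, 240.0, 104.9]
orientation: [[0.005, 1.0, 0.001], [1.0, -0.005, -0.003], [-0.003, 0.001, -1.0]]
force: [-0.2, -4.7, 8.4]
width: 0.224
grip_force: 35.0
```

```bash
python3 -m jog '[{"x":0,"y":0.0006,"z":0,"rx":0,"ry":0,"rz":0,"claw":0.1},{"x":0,"y":0.0006,"z":0,"rx":0,"ry":0,"rz":0,"claw":0.1},{"x":0,"y":0.0006,"z":0,"rx":0,"ry":0,"rz":0,"claw":0.1},{"x":0,"y":0.0006,"z":0,"rx":0,"ry":0,"rz":0,"claw":0.1},{"x":0,"y":0.0006,"z":0,"rx":0,"ry":0,"rz":0,"claw":0.1},{"x":0,"y":0.0006,"z":0,"rx":0,"ry":0,"rz":0,"claw":0.1},{"x":0,"y":0.0006,"z":0,"rx":0,"ry":0,"rz":0,"claw":0.1},{"x":0,"y":0.0008,"z":0,"rx":0,"ry":0,"rz":0,"claw":0.1},{"x":0,"y":0,"z":0,"rx":0,"ry":0,"rz":0,"claw":0.1},{"x":0,"y":0,"z":0,"rx":0,"ry":0,"rz":0,"claw":0.1}]'
```

```text
clock: 12.85
eef_pos: [494.5, 245.1, 105.0]
orientation: [[0.005, 1.0, 0.002], [1.0, -0.005, -0.003], [-0.003, 0.002, -1.0]]
force: [-1.3, -4.0, 6.8]
width: 0.229
grip_force: 35.0
```

```bash
python3 -m jog '[{"x":0,"y":0.0006,"z":0,"rx":0,"ry":0,"rz":0,"claw":0.1},{"x":0,"y":0.0006,"z":0,"rx":0,"ry":0,"rz":0,"claw":0.1},{"x":0,"y":0.0006,"z":0,"rx":0,"ry":0,"rz":0,"claw":0.1},{"x":0,"y":0.0006,"z":0,"rx":0,"ry":0,"rz":0,"claw":0.1},{"x":0,"y":0.0006,"z":0,"rx":0,"ry":0,"rz":0,"claw":0.1},{"x":0,"y":0.0006,"z":0,"rx":0,"ry":0,"rz":0,"claw":0.1},{"x":0,"y":0.0006,"z":0,"rx":0,"ry":0,"rz":0,"claw":0.1},{"x":0,"y":0.0008,"z":0,"rx":0,"ry":0,"rz":0,"claw":0.1},{"x":0,"y":0,"z":0,"rx":0,"ry":0,"rz":0,"claw":0.1},{"x":0,"y":0,"z":0,"rx":0,"ry":0,"rz":0,"claw":0.1}]'
```

```text
clock: 14.1
eef_pos: [494.6, 250.2, 105.0]
orientation: [[0.005, 1.0, 0.003], [1.0, -0.005, -0.003], [-0.003, 0.003, -1.0]]
force: [0.7, -3.7, 6.1]
width: 0.227
grip_force: 35.0
```

```bash
python3 -m jog '[{"x":0,"y":0.0006,"z":-0.0003,"rx":0,"ry":0,"rz":0,"claw":0.1},{"x":0,"y":0.0006,"z":0,"rx":0,"ry":0,"rz":0,"claw":0.1},{"x":0,"y":0.0006,"z":0,"rx":0,"ry":0,"rz":0,"claw":0.1},{"x":0,"y":0.0006,"z":0,"rx":0,"ry":0,"rz":0,"claw":0.1},{"x":0,"y":0.0006,"z":0,"rx":0,"ry":0,"rz":0,"claw":0.1},{"x":0,"y":0.0006,"z":0,"rx":0,"ry":0,"rz":0,"claw":0.1},{"x":0,"y":0.0006,"z":0,"rx":0,"ry":0,"rz":0,"claw":0.1},{"x":0,"y":0.0008,"z":0,"rx":0,"ry":0,"rz":0,"claw":0.1},{"x":0,"y":0,"z":0,"rx":0,"ry":0,"rz":0,"claw":0.1},{"x":0,"y":0,"z":0,"rx":0,"ry":0,"rz":0,"claw":0.1}]'
```

```text
clock: 15.35
eef_pos: [494.7, 255.0, 104.9]
orientation: [[0.005, 1.0, 0.003], [1.0, -0.005, -0.003], [-0.003, 0.003, -1.0]]
force: [0.2, -4.6, 7.9]
width: 0.23
grip_force: 35.0
```

```bash
python3 -m jog '[{"x":0.0005,"y":0,"z":0,"rx":0,"ry":0,"rz":0,"claw":0.1},{"x":0.0005,"y":0,"z":0,"rx":0,"ry":0,"rz":0,"claw":0.1},{"x":0.0005,"y":0,"z":0,"rx":0,"ry":0,"rz":0,"claw":0.1},{"x":0.0005,"y":0,"z":0,"rx":0,"ry":0,"rz":0,"claw":0.1},{"x":0.0005,"y":0,"z":0,"rx":0,"ry":0,"rz":0,"claw":0.1},{"x":0.0005,"y":0,"z":0,"rx":0,"ry":0,"rz":0,"claw":0.1},{"x":0.0005,"y":0,"z":0,"rx":0,"ry":0,"rz":0,"claw":0.1},{"x":0.0005,"y":0,"z":0,"rx":0,"ry":0,"rz":0,"claw":0.1},{"x":0,"y":-0.001,"z":0,"rx":0,"ry":0,"rz":0,"claw":0.1},{"x":0,"y":-0.001,"z":0,"rx":0,"ry":0,"rz":0,"claw":0.1}]'
```

```text
clock: 16.6
eef_pos: [495.5, 254.2, 104.5]
orientation: [[0.006, 1.0, -0.004], [1.0, -0.006, -0.001], [-0.001, -0.004, -1.0]]
force: [-4.9, -0.5, 9.0]
width: 0.229
grip_force: 35.0
```

```bash
python3 -m jog '[{"x":0,"y":-0.0006,"z":0,"rx":0,"ry":0,"rz":0,"claw":0.1},{"x":0,"y":-0.0006,"z":0,"rx":0,"ry":0,"rz":0,"claw":0.1},{"x":0,"y":-0.0006,"z":0,"rx":0,"ry":0,"rz":0,"claw":0.1},{"x":0,"y":-0.0006,"z":0,"rx":0,"ry":0,"rz":0,"claw":0.1},{"x":0,"y":-0.0006,"z":0,"rx":0,"ry":0,"rz":0,"claw":0.1},{"x":0,"y":-0.0006,"z":0,"rx":0,"ry":0,"rz":0,"claw":0.1},{"x":0,"y":-0.0006,"z":0,"rx":0,"ry":0,"rz":0,"claw":0.1},{"x":0,"y":-0.0008,"z":0,"rx":0,"ry":0,"rz":0,"claw":0.1},{"x":0,"y":0,"z":0,"rx":0,"ry":0,"rz":0,"claw":0.1},{"x":0,"y":0,"z":0,"rx":0,"ry":0,"rz":0,"claw":0.1}]'
```

```text
clock: 17.85
eef_pos: [497.1, 251.6, 104.8]
orientation: [[0.007, 1.0, -0.0], [1.0, -0.007, 0.004], [0.004, -0.0, -1.0]]
force: [-3.7, 3.3, 7.6]
width: 0.229
grip_force: 35.0
```

```bash
python3 -m jog '[{"x":0,"y":-0.0006,"z":0,"rx":0,"ry":0,"rz":0,"claw":0.1},{"x":0,"y":-0.0006,"z":0,"rx":0,"ry":0,"rz":0,"claw":0.1},{"x":0,"y":-0.0006,"z":0,"rx":0,"ry":0,"rz":0,"claw":0.1},{"x":0,"y":-0.0006,"z":0,"rx":0,"ry":0,"rz":0,"claw":0.1},{"x":0,"y":-0.0006,"z":0,"rx":0,"ry":0,"rz":0,"claw":0.1},{"x":0,"y":-0.0006,"z":0,"rx":0,"ry":0,"rz":0,"claw":0.1},{"x":0,"y":-0.0006,"z":0,"rx":0,"ry":0,"rz":0,"claw":0.1},{"x":0,"y":-0.0008,"z":0,"rx":0,"ry":0,"rz":0,"claw":0.1},{"x":0,"y":0,"z":0,"rx":0,"ry":0,"rz":0,"claw":0.1},{"x":0,"y":0,"z":0,"rx":0,"ry":0,"rz":0,"claw":0.1}]'
```

```text
clock: 19.1
eef_pos: [499.0, 245.6, 104.2]
orientation: [[0.006, 1.0, 0.003], [1.0, -0.006, 0.002], [0.002, 0.003, -1.0]]
force: [3.6, 3.7, 0.1]
width: 0.227
grip_force: 35.0
```

```bash
python3 -m jog '[{"x":0,"y":-0.0006,"z":0,"rx":0,"ry":0,"rz":0,"claw":0.1},{"x":0,"y":-0.0006,"z":0,"rx":0,"ry":0,"rz":0,"claw":0.1},{"x":0,"y":-0.0006,"z":0,"rx":0,"ry":0,"rz":0,"claw":0.1},{"x":0,"y":-0.0006,"z":0,"rx":0,"ry":0,"rz":0,"claw":0.1},{"x":0,"y":-0.0006,"z":0,"rx":0,"ry":0,"rz":0,"claw":0.1},{"x":0,"y":-0.0006,"z":0,"rx":0,"ry":0,"rz":0,"claw":0.1},{"x":0,"y":-0.0006,"z":0,"rx":0,"ry":0,"rz":0,"claw":0.1},{"x":0,"y":-0.0008,"z":0,"rx":0,"ry":0,"rz":0,"claw":0.1},{"x":0,"y":0,"z":0,"rx":0,"ry":0,"rz":0,"claw":0.1},{"x":0,"y":0,"z":0,"rx":0,"ry":0,"rz":0,"claw":0.1}]'
```

```text
clock: 20.35
eef_pos: [499.2, 241.6, 104.4]
orientation: [[0.007, 1.0, 0.004], [1.0, -0.007, 0.004], [0.004, 0.004, -1.0]]
force: [3.4, 5.3, 0.8]
width: 0.23
grip_force: 35.0
```

The vertical load is gone and the sideways force points +x/+y, so the nose has dropped into the hole. I back off that way and lower.

```bash
python3 -m jog '[{"x":0.0005,"y":0.001,"z":0,"rx":0,"ry":0,"rz":0,"claw":0.1},{"x":0.0005,"y":0.001,"z":0,"rx":0,"ry":0,"rz":0,"claw":0.1},{"x":0.0005,"y":0.001,"z":0,"rx":0,"ry":0,"rz":0,"claw":0.1},{"x":0,"y":0,"z":-0.0005,"rx":0,"ry":0,"rz":0,"claw":0.1},{"x":0,"y":0,"z":-0.0005,"rx":0,"ry":0,"rz":0,"claw":0.1},{"x":0,"y":0,"z":-0.0005,"rx":0,"ry":0,"rz":0,"claw":0.1},{"x":0,"y":0,"z":-0.0005,"rx":0,"ry":0,"rz":0,"claw":0.1},{"x":0,"y":0,"z":0,"rx":0,"ry":0,"rz":0,"claw":0.1},{"x":0,"y":0,"z":0,"rx":0,"ry":0,"rz":0,"claw":0.1},{"x":0,"y":0,"z":0,"rx":0,"ry":0,"rz":0,"claw":0.1}]'
```

```text
clock: 21.6
eef_pos: [499.8, 242.9, 102.4]
orientation: [[0.006, 1.0, 0.002], [1.0, -0.006, 0.001], [0.001, 0.002, -1.0]]
force: [2.0, 3.4, 3.5]
width: 0.228
grip_force: 35.0
```

```bash
python3 -m jog '[{"x":0.0005,"y":0.001,"z":0,"rx":0,"ry":0,"rz":0,"claw":0.1},{"x":0.0005,"y":0.001,"z":0,"rx":0,"ry":0,"rz":0,"claw":0.1},{"x":0,"y":0,"z":0,"rx":0,"ry":0,"rz":0,"claw":0.1},{"x":0,"y":0,"z":-0.0005,"rx":0,"ry":0,"rz":0,"claw":0.1},{"x":0,"y":0,"z":-0.0005,"rx":0,"ry":0,"rz":0,"claw":0.1},{"x":0,"y":0,"z":-0.0005,"rx":0,"ry":0,"rz":0,"claw":0.1},{"x":0,"y":0,"z":-0.0005,"rx":0,"ry":0,"rz":0,"claw":0.1},{"x":0,"y":0,"z":0,"rx":0,"ry":0,"rz":0,"claw":0.1},{"x":0,"y":0,"z":0,"rx":0,"ry":0,"rz":0,"claw":0.1},{"x":0,"y":0,"z":0,"rx":0,"ry":0,"rz":0,"claw":0.1}]'
```

```text
clock: 22.85
eef_pos: [499.9, 244.6, 99.9]
orientation: [[0.006, 1.0, -0.0], [1.0, -0.006, -0.0], [-0.0, -0.0, -1.0]]
force: [3.8, -0.4, -0.4]
width: 0.225
grip_force: 35.0
```

The nose is 6 mm into the hole with almost no load, so I continue down.

```bash
python3 -m jog '[{"x":0.0005,"y":0,"z":0,"rx":0,"ry":0,"rz":0,"claw":0.1},{"x":0.0005,"y":0,"z":-0.001,"rx":0,"ry":0,"rz":0,"claw":0.1},{"x":0,"y":0,"z":-0.001,"rx":0,"ry":0,"rz":0,"claw":0.1},{"x":0,"y":0,"z":-0.001,"rx":0,"ry":0,"rz":0,"claw":0.1},{"x":0,"y":0,"z":-0.001,"rx":0,"ry":0,"rz":0,"claw":0.1},{"x":0,"y":0,"z":-0.001,"rx":0,"ry":0,"rz":0,"claw":0.1},{"x":0,"y":0,"z":-0.001,"rx":0,"ry":0,"rz":0,"claw":0.1},{"x":0,"y":0,"z":-0.001,"rx":0,"ry":0,"rz":0,"claw":0.1},{"x":0,"y":0,"z":0,"rx":0,"ry":0,"rz":0,"claw":0.1},{"x":0,"y":0,"z":0,"rx":0,"ry":0,"rz":0,"claw":0.1}]'
```

```text
clock: 24.1
eef_pos: [500.4, 244.6, 92.7]
orientation: [[0.006, 1.0, -0.001], [1.0, -0.006, -0.0], [-0.0, -0.001, -1.0]]
force: [-0.3, 0.6, -1.4]
width: 0.228
grip_force: 35.0
```

```bash
python3 -m jog '[{"x":0,"y":0,"z":-0.001,"rx":0,"ry":0,"rz":0,"claw":0.1},{"x":0,"y":0,"z":-0.002,"rx":0,"ry":0,"rz":0,"claw":0.1},{"x":0,"y":0,"z":-0.002,"rx":0,"ry":0,"rz":0,"claw":0.1},{"x":0,"y":0,"z":-0.002,"rx":0,"ry":0,"rz":0,"claw":0.1},{"x":0,"y":0,"z":-0.002,"rx":0,"ry":0,"rz":0,"claw":0.1},{"x":0,"y":0,"z":-0.002,"rx":0,"ry":0,"rz":0,"claw":0.1},{"x":0,"y":0,"z":-0.002,"rx":0,"ry":0,"rz":0,"claw":0.1},{"x":0,"y":0,"z":-0.001,"rx":0,"ry":0,"rz":0,"claw":0.1},{"x":0,"y":0,"z":0,"rx":0,"ry":0,"rz":0,"claw":0.1},{"x":0,"y":0,"z":0,"rx":0,"ry":0,"rz":0,"claw":0.1}]'
```

```text
clock: 25.35
eef_pos: [501.0, 244.7, 79.0]
orientation: [[0.006, 1.0, 0.0], [1.0, -0.006, -0.0], [-0.0, 0.0, -1.0]]
force: [-0.7, -0.1, -1.6]
width: 0.228
grip_force: 35.0
```

```bash
python3 -m jog '[{"x":0,"y":0,"z":-0.0005,"rx":0,"ry":0,"rz":0,"claw":0.1},{"x":0,"y":0,"z":-0.0005,"rx":0,"ry":0,"rz":0,"claw":0.1},{"x":0,"y":0,"z":-0.0005,"rx":0,"ry":0,"rz":0,"claw":0.1},{"x":0,"y":0,"z":-0.0005,"rx":0,"ry":0,"rz":0,"claw":0.1},{"x":0,"y":0,"z":-0.0005,"rx":0,"ry":0,"rz":0,"claw":0.1},{"x":0,"y":0,"z":-0.0005,"rx":0,"ry":0,"rz":0,"claw":0.1},{"x":0,"y":0,"z":-0.0005,"rx":0,"ry":0,"rz":0,"claw":0.1},{"x":0,"y":0,"z":-0.0005,"rx":0,"ry":0,"rz":0,"claw":0.1},{"x":0,"y":0,"z":0,"rx":0,"ry":0,"rz":0,"claw":0.1},{"x":0,"y":0,"z":0,"rx":0,"ry":0,"rz":0,"claw":0.1}]'
```

```text
clock: 26.6
eef_pos: [501.1, 244.7, 75.3]
orientation: [[0.006, 1.0, 0.0], [1.0, -0.006, 0.0], [0.0, 0.0, -1.0]]
force: [0.1, -0.7, 2.4]
width: 0.227
grip_force: 35.0
```

The collar landed at TCP z 75.3, as predicted. I release and go up.

```bash
python3 -m jog '[{"x":0,"y":0,"z":0,"rx":0,"ry":0,"rz":0,"claw":0.3},{"x":0,"y":0,"z":0,"rx":0,"ry":0,"rz":0,"claw":0.45},{"x":0,"y":0,"z":0,"rx":0,"ry":0,"rz":0,"claw":0.45},{"x":0,"y":0,"z":0,"rx":0,"ry":0,"rz":0,"claw":0.45},{"x":0,"y":0,"z":0,"rx":0,"ry":0,"rz":0,"claw":0.45},{"x":0,"y":0,"z":0,"rx":0,"ry":0,"rz":0,"claw":0.45},{"x":0,"y":0,"z":0.005,"rx":0,"ry":0,"rz":0,"claw":0.45},{"x":0,"y":0,"z":0.01,"rx":0,"ry":0,"rz":0,"claw":0.45},{"x":0,"y":0,"z":0.015,"rx":0,"ry":0,"rz":0,"claw":0.45},{"x":0,"y":0,"z":0.015,"rx":0,"ry":0,"rz":0,"claw":0.45}]'
python3 -m jog '[{"x":0,"y":0,"z":0.02,"rx":0,"ry":0,"rz":0,"claw":0.45},{"x":0,"y":0,"z":0.03,"rx":0,"ry":0,"rz":0,"claw":0.45},{"x":0,"y":-0.01,"z":0.03,"rx":0,"ry":0,"rz":0,"claw":0.45},{"x":0,"y":-0.02,"z":0.01,"rx":0,"ry":0,"rz":0,"claw":0.45},{"x":0,"y":-0.02,"z":0,"rx":0,"ry":0,"rz":0,"claw":0.45},{"x":0,"y":-0.01,"z":0,"rx":0,"ry":0,"rz":0,"claw":0.45},{"x":0,"y":0,"z":0,"rx":0,"ry":0,"rz":0,"claw":0.45},{"x":0,"y":0,"z":0,"rx":0,"ry":0,"rz":0,"claw":0.45},{"x":0,"y":0,"z":0,"rx":0,"ry":0,"rz":0,"claw":0.45},{"x":0,"y":0,"z":0,"rx":0,"ry":0,"rz":0,"claw":0.45}]'
python3 - <<'E'
from h import *
s=arm.sense();p,d=grab('wrist');e,R=s['eef_pos'],s['orientation'];W=wcloud(d,e,R);save(p,'w5.png')
m=colour(p)['red'];k,l,st,c=cv2.connectedComponentsWithStats(m.astype(np.uint8))
for i in range(1,k):
    if st[i,4]>150:q=W[l==i];q=q[(q[:,2]>30)&(q[:,2]<130)];print(st[i],np.percentile(q[:,2],95) if len(q) else 0,np.median(q,0) if len(q) else 0)
E
```

```text
clock: 27.85
eef_pos: [501.3, 244.8, 121.5]
orientation: [[0.006, 1.0, 0.001], [1.0, -0.006, 0.0], [0.0, 0.001, -1.0]]
force: [0.8, 0.3, 0.6]
width: 0.452
grip_force: 0.0
clock: 29.1
eef_pos: [500.9, 185.1, 209.8]
orientation: [[0.005, 1.0, -0.0], [1.0, -0.005, 0.0], [0.0, -0.0, -1.0]]
force: [-0.5, -0.1, 0.1]
width: 0.449
grip_force: 0.0
[270 128  25  26 495] 94.91534123195157 [499.52790575 246.9374376   93.58109959]
[342 239 137  19 493] 35.718052194186335 [650.92899504 116.29228118  33.70187642]
```

View pics/w5.png

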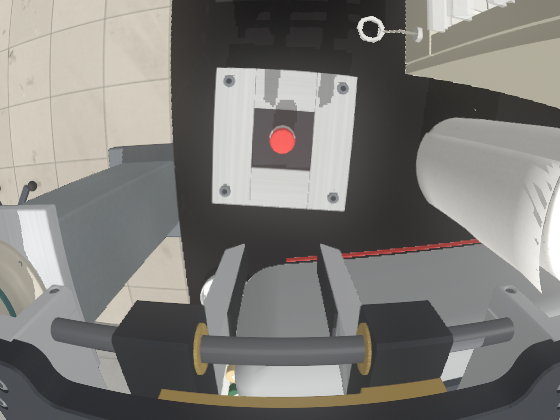

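The picture shows the pin upright in the window, with its knob at (282,141). The knob top is at 93.6 mm against 93 expected, so the pin is home, and the gripper is clear.

```bash
python3 -c "
from bench import arm
print(arm.sign_off())"
```

```text
the job is handed in; nothing more can be done
None
```

The red pin is home in the table's hole with its collar on the face, let go and standing upright, and I handed the job in at about 29 s; sign-off returned no verdict.

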